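# Uncap a brake hub and turn its disc round

### The arm

A 7-joint arm with a two-finger parallel gripper is mounted at the origin on the work surface. World frame = base frame: x ahead of the robot, y to its left, z up, the work surface at z = 0. Lengths are in m, angles in rad, forces in N, time in s.
With the tool pointing down it reaches from about 0.425 to 0.975 m from the base axis. Payload 16.7 kg.
Tool frame: the origin (TCP) lies on the centre line of the jaws, within the pads' length; the fingertips stand 22 mm ahead of it and the grasp point (between the pads) lies 3 mm ahead of it (bot.finger_overhang is the distance from the TCP to the fingertips, in m); y points along the fingers, x is the direction in which the jaws open and shut, and the axes are right-handed (so a half turn about y gives the same grasp; the last joint's range is limited). The gripper opens to 85 mm and grips with 20 to 120 N. Pads are 22 mm wide; open, the fingers measure 114 mm over their backs; the gripper's body (76 mm by 85 mm) begins 54 mm behind the grasp point. The pads swing forward as they close: fully open they stand 13 mm farther back than shut.
Start: joints at [1.026, 0.426, 0.074, 1.606, -0.034, 1.111, -0.067], TCP at [0.26, -0.623, 0.253] pointing down, gripper open.
Joint ranges: [-2.85, 2.85], [-0.5, 2.14], [-1.23, 1.37], [0.21, 2.46], [-1.02, 4.16], [0.16, 2.05], [-2.73, 2.73]. Speed limits (rad/s): [1.89, 1.89, 2.39, 2.39, 3.01, 3.01, 3.01].

### API

Orientations are given as a unit quaternion [w, x, y, z].
In Python, from rig import bot, grab_frame, calibration, finish_job gives the robot as it stands.
- The arm moves only by the tool play_rows, never from a script. Its argument "plan" is a list of rows, each a list of 3 entries, a list of its own where there are three numbers: the finger opening in m, from 0 to 0.0854, then the shift along the tool's x, y, z in m, then the turn about the tool's y in rad. A call has 1 to 20 rows; each row shifts and turns the commanded pose from where the row before left it, along the tool's axes as they then stand; what a row does not reach is not made up. A row lasts 1/8 s, in which the tool goes at most 62.5 mm and 10.7 degrees, less where a joint would pass 70% of its speed; a pose out of reach is approached as far as the arm can. A call is refused whole if a number of a shift passes 0.0625 or a number of a turn 0.188, either way. A call with a gripper value outside its range is refused whole. The fingers move at their own pace and stop on an object; "grip_force" is the grip in N (left out, the last holds). Time passes only in rows, so rows that do not move let the fingers close. It gives the time, the measured TCP pose, the force and the opening at its end, in the units of the state.
- bot.get_state(): the state, without advancing time (a new reading comes with each control period).
- grab_frame(name): name is "scene" or "top"; returns the picture (480x640x3 uint8, blue, green, red); there is no depth.
- calibration(name): a dict with "mtx" (3x3 intrinsics, pixels), "k1" (the pictures are not rectified: a ray, as slopes to the right and down, at radius r is drawn at 1 + k1 r^2 times it, then the intrinsics apply), "origin" and "attitude" of the camera in the world. Camera axes: x right, y down, z forward; pixel columns grow to the right and rows downward; lengths in m; the calibration is good to about 2 mm. A picture is of the moment at which its call begins. calibration takes no time and is no camera call.
- finish_job(): hands the job in, once; it reports no verdict.
The state is a dict: "time_s": time; "joint_pos": joint angles; "qvel": joint speeds; "joint_torque": joint torques, N m; "tcp_pos": TCP position; "tool_rot": TCP orientation; "contact_force": force on the tool from outside, world axes, zero at the start; "ft_torque": the same for the moment, N m; "grip_width": opening from 0.0 (shut) to 1.0 (fully open).
Only numpy, scipy, OpenCV 4.12 (cv2) and the standard library are available. Lean on these libraries where they do the work, as an engineer would, in place of code of your own. Each camera call takes 0.05 s, during which the arm holds its last target. There are 200 camera calls.

### The job

Get the brake hub on its stand ready for greasing: lift the dust cap off the hub and set it down gently on the floor of the open steel parts tray, open side down as it came off, then let go of it. Then take the disc round steadily by its upright guide pin, anticlockwise seen from above, letting the pin go past the stand's pointer once and stopping it in line with the pointer when it comes round to it the second time. Leave everything else on the bench where it is.

Things in the scene. Friction and masses are not known exactly. Their poses are not given: they have to be found in the camera images.
- cap: dust cap: bright metal cup 54 mm across, 40 mm high, upside down over the hub nut in the middle of the disc; loose, 0.09 kg. Origin: centre of its open lower rim; z up. It covers a hub nut 36 mm across and 22 mm high: lift it 30 mm straight up before moving sideways. The guide pin stands 60 mm from its centre, so close the fingers on the cap across the line from cap to pin
- tray: open steel parts tray, fixed to the bench, 190 (its x) by 150 (its y) mm, 30 mm high, walls and floor 4 to 5 mm thick; a loose nut lies near one corner, the rest is empty. Origin: centre of its underside; x along its long side
- hub_axis (a point): fixed point on the vertical turning axis of the disc, at the level of the raised middle of the disc (its hat, 156 mm across) on which cap and guide pin stand; 100 mm above the bench. The stand is fixed; the disc is 280 mm across, its rim lies 50 to 74 mm above the bench
- guide_pin (a point): middle of the top end of the guide pin: a plain round steel pin, 16 mm thick, standing upright on the hat 60 mm from the turning axis, its top 80 mm above the hat (180 mm above the bench); it turns with the disc. To take the disc round grip it about 30 mm below its top
- pointer_tip (a point): tip of the stand's fixed flat steel pointer, which rises on a post beside the disc and points inwards at the turning axis, 83 mm from it and 89 mm above the bench
- disc (a joint): angle of the disc, rad, growing anticlockwise seen from above and counting on over full turns: 0 when the guide pin is first in line with the pointer, 6.283 when it comes round to it the second time. At the start it is negative, the pin being short of the pointer. Bearing friction takes about 3 N at the pin; the disc stays where it is left
- case: closed dark plastic tool case 190 x 150 mm, 49 mm high, fixed; bystander on the other side of the stand from the tray. Origin: centre of its underside
- nut: loose round hub nut (ring, 34 mm across, 16 mm high) lying in the tray's +x, +y corner region; leave it there. Origin: underside
- bearing: loose bearing, ring 68 mm across, 18 mm high, on the bench; bystander. Origin: underside
- wrench: steel spanner 200 mm long lying on the bench; bystander. Origin: underside
- screwdriver: screwdriver 160 mm long lying on the tool case; bystander. Origin: underside
- hammer: hammer lying at the right of the bench; bystander. Origin: underside
- spray: upright spray can, 60 mm across, 180 mm high, beyond the stand; bystander. Origin: underside
- jar: upright grease jar, 72 mm across, 75 mm high; bystander. Origin: underside
- mug: mug, 76 mm across, 90 mm high; bystander. Origin: underside
Not all that is in view belongs to the job. There is more than one size of the cap; the job needs the smallest.

How it is judged:
On the way, in this order (a step that is already met when the one before it is completed fails the run):
1. the dust cap stands on the tray's floor, open side down, released (x of cap in the frame of tray between -0.068 and 0.068 m and y of cap in the frame of tray between -0.048 and 0.048 m and z of cap in the frame of tray below 0.01 m and angle between cap's own z axis and vertical below 0.15 rad and linear speed of cap below 0.03 m/s and contact force between the fingers and cap below 0.1 N), for 0.2 s.
2. after that, the pin has passed the pointer and is half a turn on (value of joint disc above 3.14 rad).
At the end, for the whole second after the job is handed in: The cap stands released and still on the tray's floor, open side down (within 68 mm in x, 48 mm in y of the tray's middle, origin under 10 mm above its underside, tilt under 0.15 rad); the disc is still, its pin at the pointer the second time (6.283 within 0.15 rad) (all of step 1 and value of joint disc between 6.133 and 6.433 rad and velocity of joint disc between -0.05 and 0.05 rad/s); the robot touches nothing.
It fails at once if the cap is dropped or flung (moves faster than 0.7 m/s while not held) (linear speed of cap above 0.7 m/s and contact force between the fingers and cap below 0.1 N).
It fails at once if the disc is spun faster than 4 rad/s either way instead of being taken round steadily (velocity of joint disc above 4 rad/s or velocity of joint disc below -4 rad/s).
It fails at once if a bystander is moved more than 30 mm (distance of any of nut, bearing, wrench, screwdriver, hammer, spray, jar, mug from where it was at the start of the episode above 0.03 m).
It also fails if it takes over 72 s, if anything falls off the work surface, if the arm or the gripper's body presses on something with over 40 N, if the wrist force passes 120 N, or if a joint passes its speed limit or range.

## Working session

There is one attempt and no reset: what is moved stays moved. The work goes in short steps, Python scripts to look and compute and a tool call to move; the robot and the scene stay as the last step left them, time stands still between calls to the robot, and variables do not carry over. Pictures are saved under pics/ and viewed, about 8 in all and at most 12, crops included, and the job is handed in when it is done.

Besides the shell and the picture viewer there is one more tool, called by a JSON object that holds its "name" and its "arguments", one argument or row to a line. play_rows: Moves the arm, as the interface text tells. Its arguments: {"type":"object","properties":{"plan":{"type":"array"},"grip_force":{"type":"number"}},"required":["plan"]}

```bash
mkdir -p pics; ls; cat > h.py <<'E'
import numpy as np, cv2
from rig import bot, grab_frame, calibration
from scipy.spatial.transform import Rotation as R
def camR(c):
    a=np.array(c["attitude"],float)
    return a if a.shape==(3,3) else R.from_quat([a[1],a[2],a[3],a[0]]).as_matrix()
def ray(n,u,v):
    c=calibration(n);K=np.array(c["mtx"]);
    d=np.array([(u-K[0,2])/K[0,0],(v-K[1,2])/K[1,1]]);s=d.copy()
    for _ in range(30): s=d/(1+c["k1"]*(s@s))
    return np.array(c["origin"]),camR(c)@np.array([s[0],s[1],1.])
def on(n,u,v,z):
    o,d=ray(n,u,v);return o+d*(z-o[2])/d[2]
def proj(n,p):
    c=calibration(n);q=camR(c).T@(np.array(p)-c["origin"]);s=q[:2]/q[2];s=s*(1+c["k1"]*(s@s));K=np.array(c["mtx"])
    return s*[K[0,0],K[1,1]]+K[:2,2]
E
python3 - <<'E'
from h import *
for n in("scene","top"):
    print(calibration(n)); cv2.imwrite(f"pics/{n}0.png",grab_frame(n))
print(bot.get_state())
E
```

```text
pics
{'mtx': array([[438.56114884,   0.        , 316.63169237],
       [  0.        , 438.56114884, 242.14437733],
       [  0.        ,   0.        ,   1.        ]]), 'k1': -0.022022411289954184, 'origin': array([1.35078811, 0.2639926 , 0.98813039]), 'attitude': array([-0.19472324,  0.5032223 ,  0.78571597, -0.30249064])}
{'mtx': array([[558.97050558,   0.        , 311.67996076],
       [  0.        , 558.97050558, 241.81089307],
       [  0.        ,   0.        ,   1.        ]]), 'k1': -0.025182748236419607, 'origin': array([ 0.42120036, -0.08206787,  1.64371754]), 'attitude': array([ 0.04554238, -0.70415724,  0.70737831, -0.04128437])}
{'time_s': 0.1, 'joint_pos': array([ 1.02648692,  0.42666558,  0.07384121,  1.60654954, -0.03408712,
        1.11083352, -0.06707649]), 'qvel': array([ 0.00010426, -0.00219655, -0.00021232, -0.00064507,  0.00053616,
       -0.00230198,  0.00015913]), 'joint_torque': array([ 1.05890224e-02, -9.51528239e+01,  3.77310589e+00, -4.64399385e+01,
        1.97468401e-02,  6.54130883e-03, -8.98111375e-05]), 'tcp_pos': array([ 0.25946921, -0.62275048,  0.25267998]), 'tool_rot': array([ 0.58856101, -0.58814596,  0.39259332, -0.39185553]), 'contact_force': array([ 0.11391625, -0.49894184,  0.47691662]), 'ft_torque': array([ 0.03266105,  0.00802148, -0.0060395 ]), 'grip_width': 1.0022193462178468}
```

View pics/top0.png

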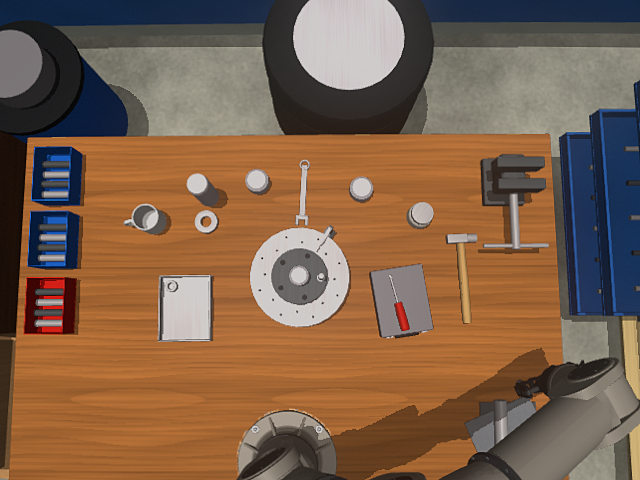

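View pics/scene0.png

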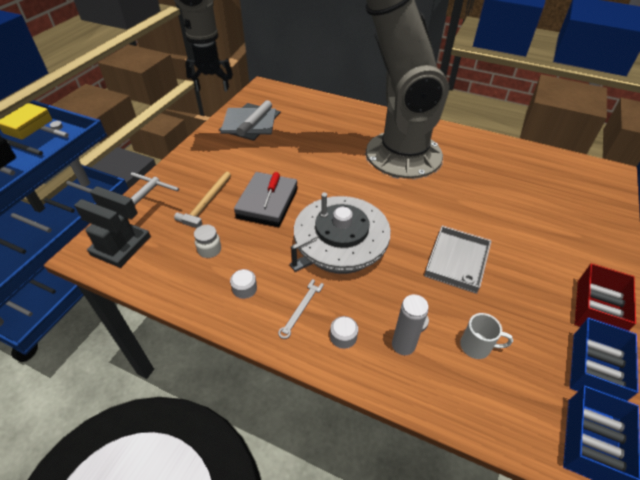

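Both views show the hub disc at top (299,277), with the cap at (299,276), the pin at (321,277) and the pointer at about (325,240). The tray is at (186,308) with the nut in its upper-left corner. 

Things that could be taken for the cap:
- round lid at top (257,181)
- round lid at top (361,188)
- jar at (421,214)
- spray can at (198,185)
- cap on the hub at (299,276), which is the smallest and the only one on the disc, so I choose it

I'll check that with a crop and measure.

```bash
python3 - <<'E'
from h import *
t=cv2.imread("pics/top0.png");s=cv2.imread("pics/scene0.png")
a=cv2.resize(t[215:340,240:360],None,fx=4.2,fy=4.2,interpolation=cv2.INTER_CUBIC)[:,:400+104]
b=cv2.resize(s[185:285,275:400],None,fx=3.,fy=3.,interpolation=cv2.INTER_CUBIC)
c=cv2.resize(t[265:350,150:222],None,fx=3.,fy=3.,interpolation=cv2.INTER_CUBIC)
im=np.zeros((560,800,3),np.uint8);im[:525,:400]=a[:,52:452];im[:300,405:780]=b;im[302:557,405:621]=c
cv2.imwrite("pics/crop1.png",im)
print("cap top",on("top",299,276,.14),"pin",on("top",321,277,.18),"pointer",on("top",320,250,.089))
# disc rim ellipse
g=cv2.cvtColor(t,cv2.COLOR_BGR2HSV)
m=((g[...,1]<50)&(g[...,2]>60)).astype(np.uint8)*255
for c in cv2.findContours(m,cv2.RETR_EXTERNAL,cv2.CHAIN_APPROX_NONE)[0]:
    x,y,w,h=cv2.boundingRect(c)
    if 150<x<430 and 150<y<350 and w*h>300:
        print(x,y,w,h,cv2.minAreaRect(c),cv2.fitEllipse(c)[:2])
E
```

```text
cap top [ 0.51438718 -0.03887581  0.14      ] pin [ 0.50902703 -0.09762995  0.18      ] pointer [ 0.59002118 -0.09626772  0.089     ]
158 275 54 67 ((184.49998474121094, 307.9999694824219), (52.99999237060547, 65.99998474121094), 0.0) ((184.43768310546875, 307.9419250488281), (60.2551383972168, 77.95428466796875))
371 264 62 74 ((401.47344970703125, 300.7459411621094), (68.30258178710938, 52.331329345703125), 80.21759033203125) ((401.371337890625, 300.437255859375), (59.3937873840332, 79.38368225097656))
250 225 99 102 ((299.1941223144531, 277.02349853515625), (99.01516723632812, 98.86177825927734), 85.60128784179688) ((299.82867431640625, 276.0273132324219), (97.21277618408203, 101.56085968017578))
195 210 23 23 ((206.0, 221.0), (22.0, 22.0), 90.0) ((205.83184814453125, 221.2374725341797), (22.029399871826172, 22.31009292602539))
407 202 27 26 ((419.75006103515625, 214.75003051757812), (23.33452033996582, 26.870054244995117), 45.0) ((419.727783203125, 214.6813201904297), (23.194440841674805, 27.200685501098633))
350 177 23 25 ((361.0, 189.0), (24.0, 22.0), 90.0) ((360.7007141113281, 188.54837036132812), (22.323488235473633, 24.090394973754883))
187 174 32 32 ((202.50003051757812, 189.00001525878906), (36.06244659423828, 20.50609588623047), 45.0) ((202.0702667236328, 189.17385864257812), (20.961902618408203, 38.29690170288086))
245 169 24 25 ((256.5, 181.0), (24.0, 23.0), 90.0) ((256.8608703613281, 180.94447326660156), (22.30143165588379, 24.631303787231445))
295 160 15 65 ((302.08428955078125, 192.0546417236328), (12.027334213256836, 64.34107208251953), 1.9749339818954468) ((302.5679931640625, 196.23898315429688), (11.854329109191895, 68.58246612548828))
```

View pics/crop1.png

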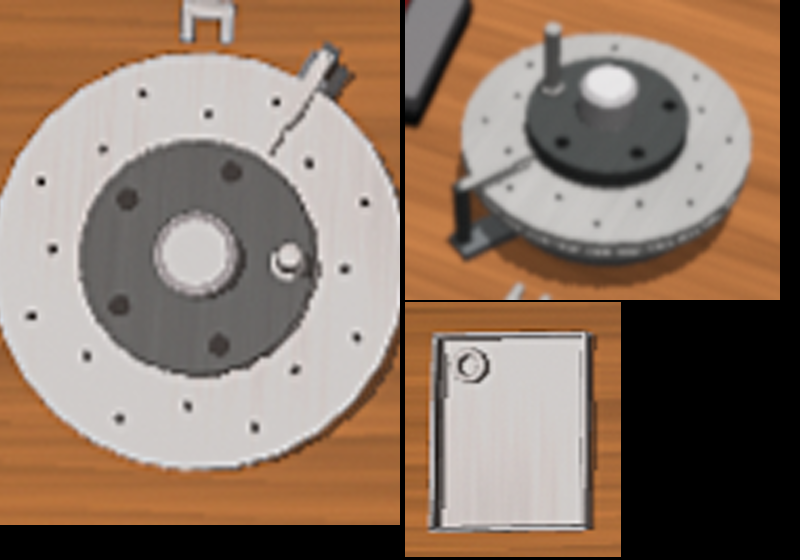

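```bash
python3 - <<'E'
from h import *
def tri(a,b):
    (o1,d1),(o2,d2)=ray("top",*a),ray("scene",*b)
    A=np.stack([d1,-d2],1);k=np.linalg.lstsq(A,o2-o1,rcond=None)[0];p,q=o1+k[0]*d1,o2+k[1]*d2
    return ((p+q)/2).round(4),np.linalg.norm(p-q).round(4)
P=dict(cap=((299.8,275.2),(342.7,213.7),.14),pin=((321.2,276.2),(324.3,194.3),.18),ptr=((317.2,251.7),(319.3,236.7),.089))
for n,(a,b,z) in P.items(): print(n,on("top",*a,z).round(4),on("scene",*b,z).round(4),tri(a,b))
print("hat",on("top",299.8,276.4,.1),"disc",on("top",299.5,276.3,.074))
print("tray",on("top",184.8,308.2,.03)); 
# tray corners in crop (405,302 offset, x3)
for u,v in ((433,333),(590,335),(592,528),(430,530)): print(on("top",150+(u-405)/3,265+(v-302)/3,.03).round(3))
print("nut",on("top",150+(471-405)/3,265+(365-302)/3,.02))
st=bot.get_state();q=st["tool_rot"];print(R.from_quat([q[1],q[2],q[3],q[0]]).as_matrix().round(3))
E
```

```text
cap [ 0.5165 -0.041   0.14  ] [ 0.5253 -0.0345  0.14  ] (array([ 0.5166, -0.0393,  0.1305]), np.float64(0.0031))
pin [ 0.5111 -0.0982  0.18  ] [ 0.5145 -0.0958  0.18  ] (array([ 0.5111, -0.0978,  0.1766]), np.float64(0.001))
ptr [ 0.5853 -0.0884  0.089 ] [ 0.5885 -0.0767  0.089 ] (array([ 0.5842, -0.0839,  0.0821]), np.float64(0.0097))
hat [ 0.5157509  -0.03993548  0.1       ] disc [ 0.51762808 -0.03838352  0.074     ]
tray [0.429951   0.29292032 0.03      ]
[0.525 0.369 0.03 ]
[0.522 0.217 0.03 ]
[0.339 0.212 0.03 ]
[0.337 0.367 0.03 ]
nut [0.49426519 0.33407214 0.02      ]
[[ 0.385 -0.001  0.923]
 [-0.923  0.001  0.385]
 [-0.001 -1.    -0.   ]]
```

{"name": "play_rows", "arguments": {
  "plan": [
    [0.085, [0, 0, 0], -0.18],
    [0.085, [0, 0, 0], -0.18],
    [0.085, [0, 0, 0], -0.18],
    [0.085, [0, 0, 0], -0.18],
    [0.085, [0, 0, 0], -0.18],
    [0.085, [0, 0, 0], -0.18],
    [0.085, [0.0125, 0, 0.0378], 0],
    [0.085, [0.0125, 0, 0.0378], 0],
    [0.085, [0.0125, 0, 0.0378], 0],
    [0.085, [0.0125, 0, 0.0378], 0],
    [0.085, [0.0125, 0, 0.0378], 0],
    [0.085, [0.0125, 0, 0.0378], 0],
    [0.085, [0.0125, 0, 0.0378], 0],
    [0.085, [0.0125, 0, 0.0378], 0],
    [0.085, [0.0125, 0, 0.0378], 0],
    [0.085, [0.0125, 0, 0.0378], 0],
    [0.085, [0.0125, 0, 0.0378], 0],
    [0.085, [0.0125, 0, 0.0378], 0]
  ],
  "grip_force": 30
}}

```text
time_s: 2.35
tcp_pos: [0.4526, -0.1847, 0.2532]
tool_rot: [0.706, -0.706, 0.034, -0.034]
contact_force: [-0.1, 0.6, -0.1]
grip_width: 0.994
```

```bash
cat >> h.py <<'E'
def rep():
    s=bot.get_state();q=s["tool_rot"];M=R.from_quat([q[1],q[2],q[3],q[0]]).as_matrix()
    print(round(s["time_s"],2),"tcp",s["tcp_pos"].round(4),"yaw",np.degrees(np.arctan2(M[1,0],M[0,0])).round(2),"down",(-M[2,1]).round(4),"q",s["joint_pos"].round(2),"F",s["contact_force"].round(1),"w",round(s["grip_width"]*.0854,4))
    return s["tcp_pos"],M
def need(x,y,z):
    p,M=rep();print("tool shift",(M.T@(np.array([x,y,z])-p)).round(4))
E
python3 -c "
from h import *
need(.516,-.04,.25)"
```

```text
2.35 tcp [ 0.4526 -0.1847  0.2532] yaw -5.51 down 1.0 q [ 0.65  0.15 -0.43  1.99  0.07  1.02  0.09] F [-0.1  0.6 -0.1] w 0.0849
tool shift [0.0492 0.0032 0.1501]
```

{"name": "play_rows", "arguments": {
  "plan": [
    [0.085, [0.0123, 0.0008, 0.0375], 0],
    [0.085, [0.0123, 0.0008, 0.0375], 0],
    [0.085, [0.0123, 0.0008, 0.0375], 0],
    [0.085, [0.0123, 0.0008, 0.0375], 0],
    [0.085, [0, 0, 0], 0],
    [0.085, [0, 0.02, 0], 0],
    [0.085, [0, 0.02, 0], 0],
    [0.085, [0, 0.02, 0], 0],
    [0.085, [0, 0, 0], 0],
    [0.085, [0, 0, 0], 0]
  ]
}}

```text
time_s: 3.6
tcp_pos: [0.5159, -0.0417, 0.1908]
tool_rot: [-0.706, 0.706, -0.034, 0.034]
contact_force: [-0.3, -0.3, 1.4]
grip_width: 0.992
```

```bash
python3 -c "
from h import *
need(.516,-.04,.13)
s=grab_frame('scene');t=grab_frame('top')
a=cv2.resize(s[150:290,260:420],(640,560),interpolation=cv2.INTER_CUBIC)
cv2.imwrite('pics/pre.png',a)"
```

```text
3.6 tcp [ 0.5159 -0.0417  0.1908] yaw -5.53 down 1.0 q [ 0.41  0.28 -0.52  1.99  0.18  0.91 -0.31] F [-0.3 -0.3  1.4] w 0.0847
tool shift [-0.0001  0.0608  0.0017]
```

View pics/pre.png

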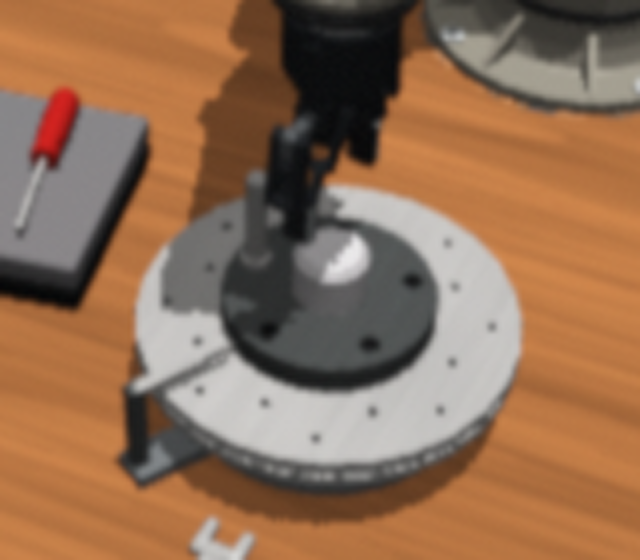

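The gripper straddles the cap (crop about (332,258)), jaws along world x, with the pin clear to the left. I'll descend and close.

{"name": "play_rows", "arguments": {
  "plan": [
    [0.085, [0, 0.015, 0.0008], 0],
    [0.085, [0, 0.015, 0.0009], 0],
    [0.085, [0, 0.015, 0], 0],
    [0.085, [0, 0.015, 0], 0],
    [0.085, [0, 0, 0], 0],
    [0.05, [0, 0, 0], 0],
    [0.05, [0, 0, 0], 0],
    [0.05, [0, 0, 0], 0],
    [0.05, [0, 0, 0], 0],
    [0.05, [0, 0, 0], 0],
    [0.05, [0, 0, 0], 0],
    [0.05, [0, 0, 0], 0],
    [0.05, [0, 0, 0], 0]
  ],
  "grip_force": 30
}}

```text
time_s: 5.32
tcp_pos: [0.5163, -0.0396, 0.1309]
tool_rot: [-0.706, 0.706, -0.034, 0.034]
contact_force: [-1.0, 0.6, 5.1]
grip_width: 0.618
```

```bash
python3 -c "
from h import *
rep()"
```

```text
5.33 tcp [ 0.5163 -0.0396  0.1309] yaw -5.51 down 1.0 q [ 0.37  0.37 -0.5   2.04  0.24  0.79 -0.37] F [-1.   0.6  5.1] w 0.0528
```

{"name": "play_rows", "arguments": {
  "plan": [
    [0.05, [0, -0.008, 0], 0],
    [0.05, [0, -0.012, 0], 0],
    [0.05, [0, -0.015, 0], 0],
    [0.05, [0, -0.015, 0], 0],
    [0.05, [0, -0.015, 0], 0],
    [0.05, [0, 0, 0], 0],
    [0.05, [-0.011, 0, 0.0262], 0],
    [0.05, [-0.011, 0, 0.0262], 0],
    [0.05, [-0.011, 0, 0.0262], 0],
    [0.05, [-0.011, 0, 0.0262], 0],
    [0.05, [-0.011, 0, 0.0262], 0],
    [0.05, [-0.011, 0, 0.0262], 0],
    [0.05, [-0.011, 0, 0.0262], 0],
    [0.05, [-0.011, 0, 0.0262], 0],
    [0.05, [-0.011, 0, 0.0262], 0],
    [0.05, [-0.011, 0, 0.0262], 0],
    [0.05, [-0.011, 0, 0.0262], 0],
    [0.05, [-0.011, 0, 0.0262], 0],
    [0.05, [0, 0, 0], 0],
    [0.05, [0, 0, 0], 0]
  ]
}}

```text
time_s: 7.82
tcp_pos: [0.4147, 0.2854, 0.1947]
tool_rot: [-0.706, 0.706, -0.034, 0.034]
contact_force: [0.2, -0.4, -1.5]
grip_width: 0.615
```

```bash
python3 -c "
from h import *
need(.415,.285,.036)
s=grab_frame('scene');t=grab_frame('top')
im=np.hstack([cv2.resize(s[180:320,300:500],(400,280)),cv2.resize(t[215:355,140:340],(400,280))])
cv2.imwrite('pics/car.png',im);cv2.imwrite('pics/top1.png',t)"
```

```text
7.83 tcp [0.4147 0.2854 0.1947] yaw -5.5 down 1.0 q [-0.12  0.29 -0.71  2.01  0.23  0.93 -1.04] F [ 0.2 -0.4 -1.5] w 0.0525
tool shift [ 0.0005  0.1587 -0.0003]
```

View pics/car.png

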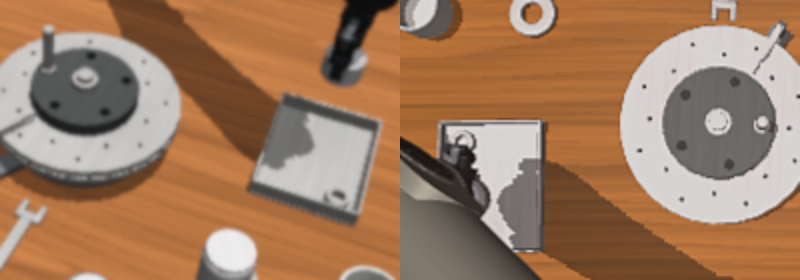

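The cap is held in the gripper, the hub nut is bare, and the tool is over the tray. I'll lower it, slowing near the floor.

{"name": "play_rows", "arguments": {
  "plan": [
    [0.05, [0, 0.02, 0], 0],
    [0.05, [0, 0.02, 0], 0],
    [0.05, [0, 0.02, 0], 0],
    [0.05, [0, 0.02, 0], 0],
    [0.05, [0, 0.02, 0], 0],
    [0.05, [0, 0.02, 0], 0],
    [0.05, [0, 0.015, 0], 0],
    [0.05, [0, 0.01, 0], 0],
    [0.05, [0, 0.005, 0], 0],
    [0.05, [0, 0.002, 0], 0],
    [0.05, [0, 0.002, 0], 0],
    [0.05, [0, 0.002, 0], 0],
    [0.05, [0, 0.001, 0], 0],
    [0.05, [0, 0, 0], 0],
    [0.05, [0, 0, 0], 0]
  ]
}}

```text
time_s: 9.8
tcp_pos: [0.4147, 0.286, 0.0382]
tool_rot: [0.706, -0.706, 0.034, -0.034]
contact_force: [0.6, -0.8, -1.1]
grip_width: 0.617
```

```bash
python3 -c "
from h import *
rep()"
```

```text
9.8 tcp [0.4147 0.286  0.0382] yaw -5.5 down 1.0 q [-0.26  0.52 -0.57  2.11  0.48  0.63 -1.26] F [ 0.6 -0.8 -1.1] w 0.0527
```

{"name": "play_rows", "arguments": {
  "plan": [
    [0.05, [0, 0.001, 0], 0],
    [0.05, [0, 0.001, 0], 0],
    [0.05, [0, 0.001, 0], 0],
    [0.05, [0, 0, 0], 0]
  ]
}}

```text
time_s: 10.3
tcp_pos: [0.4147, 0.286, 0.0351]
tool_rot: [0.706, -0.706, 0.034, -0.034]
contact_force: [-0.1, -0.2, -0.9]
grip_width: 0.617
```

```bash
python3 -c "
from h import *
rep()"
```

```text
10.3 tcp [0.4147 0.286  0.0351] yaw -5.51 down 1.0 q [-0.26  0.53 -0.57  2.12  0.48  0.62 -1.26] F [-0.1 -0.2 -0.9] w 0.0526
```

{"name": "play_rows", "arguments": {
  "plan": [
    [0.05, [0, 0.001, 0], 0],
    [0.05, [0, 0.0005, 0], 0],
    [0.05, [0, 0, 0], 0]
  ]
}}

```text
time_s: 10.68
tcp_pos: [0.4147, 0.2861, 0.0348]
tool_rot: [-0.706, 0.706, -0.034, 0.034]
contact_force: [-7.8, -7.2, 31.7]
grip_width: 0.618
```

```bash
python3 -c "
from h import *
rep()"
```

```text
10.68 tcp [0.4147 0.2861 0.0348] yaw -5.5 down 1.0 q [-0.27  0.53 -0.57  2.12  0.48  0.62 -1.27] F [-7.8 -7.2 31.7] w 0.0528
```

Contact made. I'll back off 1 mm and release.

{"name": "play_rows", "arguments": {
  "plan": [
    [0.05, [0, -0.001, 0], 0],
    [0.05, [0, 0, 0], 0],
    [0.058, [0, 0, 0], 0],
    [0.064, [0, 0, 0], 0],
    [0.07, [0, 0, 0], 0],
    [0.072, [0, 0, 0], 0],
    [0.072, [0, 0, 0], 0],
    [0.072, [0, 0, 0], 0]
  ]
}}

```text
time_s: 11.68
tcp_pos: [0.4147, 0.286, 0.0347]
tool_rot: [0.706, -0.706, 0.034, -0.034]
contact_force: [0.3, 0.2, 0.9]
grip_width: 0.845
```

{"name": "play_rows", "arguments": {
  "plan": [
    [0.072, [0, -0.008, 0], 0],
    [0.072, [0, -0.015, 0], 0],
    [0.072, [0, -0.025, 0], 0],
    [0.072, [0, -0.04, 0], 0],
    [0.072, [0, -0.04, 0], 0],
    [0.072, [0, -0.04, 0], 0],
    [0.072, [0, -0.03, 0], 0],
    [0.072, [0.02, 0, -0.04], 0],
    [0.072, [0.02, 0, -0.04], 0],
    [0.072, [0.02, 0, -0.04], 0],
    [0.072, [0, 0, 0], 0],
    [0.072, [0, 0, 0], 0]
  ]
}}

```text
time_s: 13.18
tcp_pos: [0.4627, 0.1613, 0.2334]
tool_rot: [0.706, -0.706, 0.034, -0.034]
contact_force: [-0.0, 1.4, 1.1]
grip_width: 0.845
```

```bash
python3 -c "
from h import *
rep()
s=grab_frame('scene');t=grab_frame('top')
cv2.imwrite('pics/scene2.png',s);cv2.imwrite('pics/top2.png',t)
im=np.hstack([cv2.resize(s[180:320,300:500],(400,280)),cv2.resize(t[215:355,140:340],(400,280))])
cv2.imwrite('pics/rel.png',im)"
```

```text
13.18 tcp [0.4627 0.1613 0.2334] yaw -5.5 down 1.0 q [ 0.13  0.2  -0.66  2.    0.15  0.99 -0.7 ] F [-0.   1.4  1.1] w 0.0722
```

View pics/rel.png

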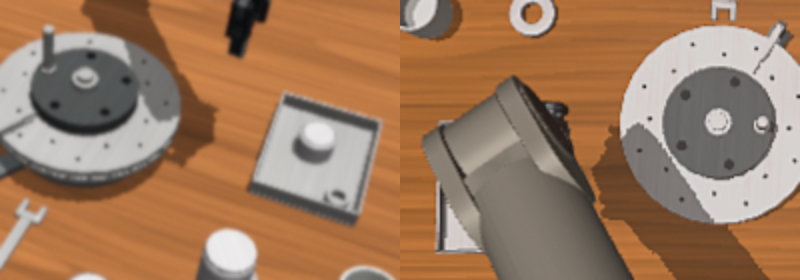

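The cap stands upright and released in the tray, and the pin is still at its start position. Next I'll locate the pointer more precisely.

```bash
python3 - <<'E'
from h import *
t=cv2.imread("pics/top2.png");s=cv2.imread("pics/scene0.png")
a=cv2.resize(t[225:285,290:350],(400,400),interpolation=cv2.INTER_CUBIC)
b=cv2.resize(s[215:275,285:345],(400,400),interpolation=cv2.INTER_CUBIC)
cv2.imwrite("pics/ptr.png",np.hstack([a,b]))
A=np.array([.5165,-.0395])
for d in (-45,-40,-35,-30,-25):
    u=np.array([np.cos(np.radians(d)),np.sin(np.radians(d))])
    o=[]
    for n,ox,oy in(("top",290,225),("scene",285,215)):
        for r in (.083,.14):
            q=proj(n,[*(A+r*u),.089]);o.append(((q-[ox,oy])*400/60).round(0))
    print(d,o)
E
```

```text
-45 [array([205., 202.]), array([300., 106.]), array([196., 108.]), array([ 68., 142.])]
-40 [array([192., 190.]), array([278.,  87.]), array([202., 120.]), array([ 79., 162.])]
-35 [array([178., 180.]), array([255.,  69.]), array([210., 131.]), array([ 91., 181.])]
-30 [array([164., 171.]), array([231.,  54.]), array([219., 141.]), array([107., 200.])]
-25 [array([148., 163.]), array([205.,  41.]), array([230., 151.]), array([125., 217.])]
```

View pics/ptr.png

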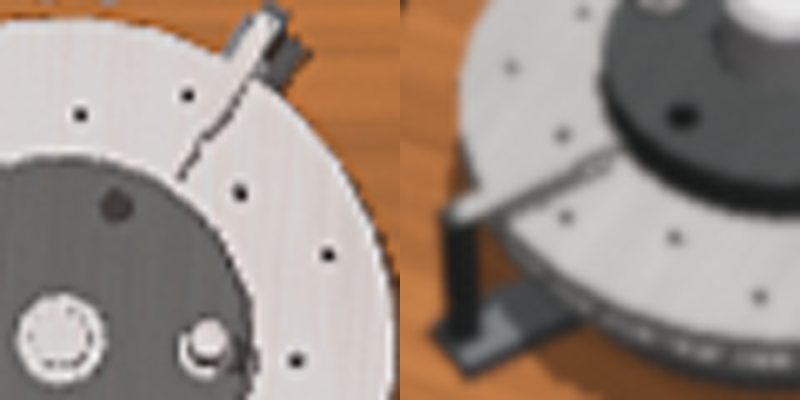

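Both views put the pointer at about −32° ± 2° about the axis, and the pin is at about −95°. So the disc has about 7.39 rad to turn. Next I'll move to the pin.

{"name": "play_rows", "arguments": {
  "plan": [
    [0.072, [0.0091, 0, -0.0318], 0],
    [0.072, [0.0091, 0, -0.0318], 0],
    [0.072, [0.0091, 0, -0.0318], 0],
    [0.072, [0.0091, 0, -0.0318], 0],
    [0.072, [0.0091, 0, -0.0318], 0],
    [0.072, [0.0091, 0, -0.0318], 0],
    [0.072, [0.0091, 0, -0.0318], 0],
    [0.072, [0.0091, 0, -0.0318], 0],
    [0.072, [0, 0, 0], 0],
    [0.072, [0, 0, 0], 0]
  ]
}}

```text
time_s: 14.52
tcp_pos: [0.511, -0.0981, 0.2327]
tool_rot: [0.707, -0.706, 0.033, -0.033]
contact_force: [0.1, 0.4, 0.4]
grip_width: 0.843
```

```bash
python3 -c "
from h import *
need(.511,-.0987,.153)"
```

```text
14.53 tcp [ 0.511  -0.0981  0.2327] yaw -5.41 down 1.0 q [ 0.49  0.23 -0.49  1.95  0.13  0.99 -0.15] F [0.1 0.4 0.4] w 0.072
tool shift [ 0.      0.0797 -0.0006]
```

{"name": "play_rows", "arguments": {
  "plan": [
    [0.072, [0, 0.02, 0], 0],
    [0.072, [0, 0.02, 0], 0],
    [0.072, [0, 0.02, 0], 0],
    [0.072, [0, 0.02, 0], 0],
    [0.072, [0, 0, 0], 0],
    [0.005, [0, 0, 0], 0],
    [0.005, [0, 0, 0], 0],
    [0.005, [0, 0, 0], 0],
    [0.005, [0, 0, 0], 0],
    [0.005, [0, 0, 0], 0],
    [0.005, [0, 0, 0], 0],
    [0.005, [0, 0, 0], 0],
    [0.005, [0, 0, 0], 0],
    [0.005, [0, 0, 0], 0]
  ],
  "grip_force": 30
}}

```text
time_s: 16.27
tcp_pos: [0.5119, -0.0995, 0.1536]
tool_rot: [-0.706, 0.706, -0.033, 0.035]
contact_force: [1.0, 0.7, 8.1]
grip_width: 0.176
```

```bash
cat >> h.py <<'E'
A=np.array([.5165,-.0395])
def ang():
    p,M=rep();d=p[:2]-A;print("pin ang",np.degrees(np.arctan2(d[1],d[0])).round(2),"r",np.hypot(*d).round(4))
E
python3 -c "
from h import *
ang()
d=.1
print(.06*np.sin(d),.06*(1-np.cos(d)))"
```

```text
16.27 tcp [ 0.5119 -0.0995  0.1536] yaw -5.52 down 1.0 q [ 0.46  0.33 -0.46  2.02  0.2   0.83 -0.21] F [1.  0.7 8.1] w 0.015
pin ang -94.42 r 0.0602
0.005990004998809689 0.00029975008331845077
```

{"name": "play_rows", "arguments": {
  "plan": [
    [0.005, [0.003, 0, 0.0001], -0.05],
    [0.005, [0.006, 0, 0.0003], -0.1],
    [0.005, [0.006, 0, 0.0003], -0.1],
    [0.005, [0.006, 0, 0.0003], -0.1],
    [0.005, [0.006, 0, 0.0003], -0.1],
    [0.005, [0.003, 0, 0.0001], -0.05],
    [0.005, [0, 0, 0], 0]
  ]
}}

```text
time_s: 17.15
tcp_pos: [0.5421, -0.0951, 0.1537]
tool_rot: [-0.692, 0.693, 0.143, -0.141]
contact_force: [6.8, -2.0, 3.1]
grip_width: 0.178
```

```bash
python3 -c "
from h import *
ang()"
```

```text
17.15 tcp [ 0.5421 -0.0951  0.1537] yaw 23.16 down 1.0 q [ 0.52  0.39 -0.56  1.95  0.27  0.87  0.22] F [ 6.8 -2.   3.1] w 0.0152
pin ang -65.29 r 0.0612
```

{"name": "play_rows", "arguments": {
  "plan": [
    [0.005, [0.003, 0, 0.0001], -0.05],
    [0.005, [0.006, 0, 0.0003], -0.1],
    [0.005, [0.006, 0, 0.0003], -0.1],
    [0.005, [0.006, 0, 0.0003], -0.1],
    [0.005, [0.006, 0, 0.0003], -0.1],
    [0.005, [0.006, 0, 0.0003], -0.1],
    [0.005, [0.006, 0, 0.0003], -0.1],
    [0.005, [0.006, 0, 0.0003], -0.1],
    [0.005, [0.006, 0, 0.0003], -0.1],
    [0.005, [0.006, 0, 0.0003], -0.1],
    [0.005, [0.006, 0, 0.0003], -0.1],
    [0.005, [0.006, 0, 0.0003], -0.1],
    [0.005, [0.006, 0, 0.0003], -0.1],
    [0.005, [0.006, 0, 0.0003], -0.1],
    [0.005, [0.006, 0, 0.0003], -0.1],
    [0.005, [0.006, 0, 0.0003], -0.1],
    [0.005, [0.006, 0, 0.0003], -0.1],
    [0.005, [0.006, 0, 0.0003], -0.1],
    [0.005, [0.003, 0, 0.0001], -0.05],
    [0.005, [0, 0, 0], 0]
  ]
}}

```text
time_s: 19.65
tcp_pos: [0.5678, -0.0015, 0.1538]
tool_rot: [-0.317, 0.32, 0.634, -0.629]
contact_force: [19.6, 12.9, -10.5]
grip_width: 0.176
```

```bash
python3 -c "
from h import *
ang()"
```

```text
19.65 tcp [ 0.5678 -0.0015  0.1538] yaw 126.43 down 1.0 q [ 0.64  0.54 -0.97  1.9   0.53  0.98  1.64] F [ 19.6  12.9 -10.5] w 0.015
pin ang 36.54 r 0.0639
```

{"name": "play_rows", "arguments": {
  "plan": [
    [0.005, [0.003, 0, -0.0003], -0.05],
    [0.005, [0.006, 0, -0.0002], -0.1],
    [0.005, [0.006, 0, -0.0002], -0.1],
    [0.005, [0.006, 0, -0.0002], -0.1],
    [0.005, [0.006, 0, 0], -0.1],
    [0.005, [0.006, 0, 0], -0.1],
    [0.005, [0.006, 0, 0.0002], -0.1],
    [0.005, [0.003, 0, 0.0001], -0.05],
    [0.005, [0, 0, 0], 0]
  ]
}}

```text
time_s: 20.78
tcp_pos: [0.5333, 0.0219, 0.1537]
tool_rot: [-0.083, 0.084, 0.703, -0.702]
contact_force: [1.0, 6.0, 7.9]
grip_width: 0.177
```

```bash
sed -i 's/^A=.*/A=np.array([.518,-.038])/' h.py; python3 -c "
from h import *
ang()"
```

```text
20.77 tcp [0.5333 0.0219 0.1537] yaw 166.48 down 1.0 q [ 0.73  0.57 -1.14  1.97  0.62  1.01  2.2 ] F [1.  6.  7.9] w 0.0151
pin ang 75.69 r 0.0618
```

{"name": "play_rows", "arguments": {
  "plan": [
    [0.072, [0, 0, 0], 0],
    [0.072, [0, 0, 0], 0],
    [0.072, [0, 0, 0], 0],
    [0.072, [0, 0, 0], 0],
    [0.072, [0, 0, 0], 0],
    [0.072, [0, 0, 0], 0.1],
    [0.072, [0, 0, 0], 0.18],
    [0.072, [0, 0, 0], 0.18],
    [0.072, [0, 0, 0], 0.18],
    [0.072, [0, 0, 0], 0.18],
    [0.072, [0, 0, 0], 0.18],
    [0.072, [0, 0, 0], 0.18],
    [0.072, [0, 0, 0], 0.18],
    [0.072, [0, 0, 0], 0.18],
    [0.072, [0, 0, 0], 0.18],
    [0.072, [0, 0, 0], 0]
  ]
}}

```text
time_s: 22.78
tcp_pos: [0.5326, 0.0209, 0.1528]
tool_rot: [-0.586, 0.587, 0.395, -0.395]
contact_force: [-0.8, 0.1, 0.6]
grip_width: 0.844
```

```bash
python3 -c "
from h import *
ang()"
```

```text
22.77 tcp [0.5326 0.0209 0.1528] yaw 67.91 down 1.0 q [ 0.46  0.41 -0.75  1.98  0.36  0.88  0.7 ] F [-0.8  0.1  0.6] w 0.0721
pin ang 76.09 r 0.0607
```

{"name": "play_rows", "arguments": {
  "plan": [
    [0.072, [0, 0, 0], 0.18],
    [0.072, [0, 0, 0], 0.18],
    [0.072, [0, 0, 0], 0.18],
    [0.072, [0, 0, 0], 0.18],
    [0.072, [0, 0, 0], 0.18],
    [0.072, [0, 0, 0], 0.18],
    [0.072, [0, 0, 0], 0.18],
    [0.072, [0, 0, 0], 0.17],
    [0.072, [0, 0, 0], 0],
    [0.005, [0, 0, 0], 0],
    [0.005, [0, 0, 0], 0],
    [0.005, [0, 0, 0], 0],
    [0.005, [0, 0, 0], 0],
    [0.005, [0, 0, 0], 0],
    [0.005, [0, 0, 0], 0],
    [0.005, [0, 0, 0], 0],
    [0.005, [0, 0, 0], 0],
    [0.005, [0, 0, 0], 0]
  ]
}}

```text
time_s: 25.02
tcp_pos: [0.5327, 0.0206, 0.1527]
tool_rot: [0.702, -0.702, 0.087, -0.087]
contact_force: [2.9, -2.8, 1.1]
grip_width: 0.176
```

```bash
python3 -c "
from h import *
ang()"
```

```text
25.02 tcp [0.5327 0.0206 0.1527] yaw -14.1 down 1.0 q [ 0.22  0.35 -0.45  2.    0.2   0.84 -0.59] F [ 2.9 -2.8  1.1] w 0.0151
pin ang 75.94 r 0.0604
```

{"name": "play_rows", "arguments": {
  "plan": [
    [0.005, [-0.003, 0, -0.0001], -0.05],
    [0.005, [-0.006, 0, -0.0003], -0.1],
    [0.005, [-0.006, 0, -0.0003], -0.1],
    [0.005, [-0.006, 0, -0.0003], -0.1],
    [0.005, [-0.006, 0, -0.0003], -0.1],
    [0.005, [-0.006, 0, -0.0003], -0.1],
    [0.005, [-0.006, 0, -0.0003], -0.1],
    [0.005, [-0.006, 0, -0.0003], -0.1],
    [0.005, [-0.006, 0, -0.0003], -0.1],
    [0.005, [-0.006, 0, -0.0003], -0.1],
    [0.005, [-0.006, 0, -0.0003], -0.1],
    [0.005, [-0.006, 0, -0.0003], -0.1],
    [0.005, [-0.006, 0, -0.0003], -0.1],
    [0.005, [-0.006, 0, -0.0003], -0.1],
    [0.005, [-0.006, 0, -0.0003], -0.1],
    [0.005, [-0.003, 0, -0.0001], -0.05],
    [0.005, [0, 0, 0], 0]
  ]
}}

```text
time_s: 27.15
tcp_pos: [0.4611, -0.0193, 0.1527]
tool_rot: [-0.572, 0.573, 0.415, -0.415]
contact_force: [4.8, -4.0, -4.4]
grip_width: 0.176
```

```bash
python3 -c "
from h import *
ang()"
```

```text
27.15 tcp [ 0.4611 -0.0193  0.1527] yaw 71.87 down 1.0 q [ 0.57  0.29 -0.76  2.13  0.27  0.82  0.9 ] F [ 4.8 -4.  -4.4] w 0.015
pin ang 161.79 r 0.0599
```

{"name": "play_rows", "arguments": {
  "plan": [
    [0.005, [-0.003, 0, -0.0001], -0.05],
    [0.005, [-0.006, 0, -0.0003], -0.1],
    [0.005, [-0.006, 0, -0.0003], -0.1],
    [0.005, [-0.006, 0, -0.0003], -0.1],
    [0.005, [-0.006, 0, -0.0003], -0.1],
    [0.005, [-0.006, 0, -0.0003], -0.1],
    [0.005, [-0.006, 0, -0.0003], -0.1],
    [0.005, [-0.006, 0, -0.0003], -0.1],
    [0.005, [-0.006, 0, -0.0003], -0.1],
    [0.005, [-0.006, 0, -0.0003], -0.1],
    [0.005, [-0.006, 0, -0.0003], -0.1],
    [0.005, [-0.006, 0, -0.0003], -0.1],
    [0.005, [-0.006, 0, -0.0003], -0.1],
    [0.005, [-0.003, 0, -0.0001], -0.05],
    [0.005, [0, 0, 0], 0]
  ]
}}

```text
time_s: 29.02
tcp_pos: [0.4849, -0.0877, 0.1527]
tool_rot: [-0.205, 0.205, 0.677, -0.677]
contact_force: [2.7, -1.4, 2.7]
grip_width: 0.179
```

```bash
python3 -c "
from h import *
ang()"
```

```text
29.02 tcp [ 0.4849 -0.0877  0.1527] yaw 146.3 down 1.0 q [ 0.88  0.42 -0.99  2.06  0.45  0.89  2.19] F [ 2.7 -1.4  2.7] w 0.0153
pin ang -123.68 r 0.0597
```

Regrip, turning back half a turn around the pin with the fingers open.

{"name": "play_rows", "arguments": {
  "plan": [
    [0.072, [0, 0, 0], 0],
    [0.072, [0, 0, 0], 0],
    [0.072, [0, 0, 0], 0],
    [0.072, [0, 0, 0], 0],
    [0.072, [0, 0, 0], 0],
    [0.072, [0, 0, 0], 0.1],
    [0.072, [0, 0, 0], 0.18],
    [0.072, [0, 0, 0], 0.18],
    [0.072, [0, 0, 0], 0.18],
    [0.072, [0, 0, 0], 0.18],
    [0.072, [0, 0, 0], 0.18],
    [0.072, [0, 0, 0], 0.18],
    [0.072, [0, 0, 0], 0.18],
    [0.072, [0, 0, 0], 0.18],
    [0.072, [0, 0, 0], 0.18],
    [0.072, [0, 0, 0], 0]
  ]
}}

```text
time_s: 31.02
tcp_pos: [0.4847, -0.0875, 0.1527]
tool_rot: [-0.646, 0.646, 0.287, -0.287]
contact_force: [0.1, 0.2, 0.4]
grip_width: 0.846
```

{"name": "play_rows", "arguments": {
  "plan": [
    [0.072, [0, 0, 0], 0.18],
    [0.072, [0, 0, 0], 0.18],
    [0.072, [0, 0, 0], 0.18],
    [0.072, [0, 0, 0], 0.18],
    [0.072, [0, 0, 0], 0.18],
    [0.072, [0, 0, 0], 0.18],
    [0.072, [0, 0, 0], 0.18],
    [0.072, [0, 0, 0], 0.16],
    [0.072, [0, 0, 0], 0],
    [0.005, [0, 0, 0], 0],
    [0.005, [0, 0, 0], 0],
    [0.005, [0, 0, 0], 0],
    [0.005, [0, 0, 0], 0],
    [0.005, [0, 0, 0], 0],
    [0.005, [0, 0, 0], 0],
    [0.005, [0, 0, 0], 0],
    [0.005, [0, 0, 0], 0],
    [0.005, [0, 0, 0], 0]
  ]
}}

```text
time_s: 33.28
tcp_pos: [0.4847, -0.0878, 0.1527]
tool_rot: [-0.677, 0.677, -0.204, 0.204]
contact_force: [0.1, -3.4, 1.4]
grip_width: 0.178
```

```bash
python3 -c "
from h import *
ang()"
```

```text
33.27 tcp [ 0.4847 -0.0878  0.1527] yaw -33.58 down 1.0 q [ 0.35  0.28 -0.35  2.09  0.13  0.8  -0.66] F [ 0.1 -3.4  1.4] w 0.0152
pin ang -123.8 r 0.0599
```

{"name": "play_rows", "arguments": {
  "plan": [
    [0.005, [0.003, 0, 0.0001], -0.05],
    [0.005, [0.006, 0, 0.0003], -0.1],
    [0.005, [0.006, 0, 0.0003], -0.1],
    [0.005, [0.006, 0, 0.0003], -0.1],
    [0.005, [0.006, 0, 0.0003], -0.1],
    [0.005, [0.006, 0, 0.0003], -0.1],
    [0.005, [0.006, 0, 0.0003], -0.1],
    [0.005, [0.006, 0, 0.0003], -0.1],
    [0.005, [0.006, 0, 0.0003], -0.1],
    [0.005, [0.006, 0, 0.0003], -0.1],
    [0.005, [0.006, 0, 0.0003], -0.1],
    [0.005, [0.006, 0, 0.0003], -0.1],
    [0.005, [0.006, 0, 0.0003], -0.1],
    [0.005, [0.006, 0, 0.0003], -0.1],
    [0.005, [0.006, 0, 0.0003], -0.1],
    [0.005, [0.003, 0, 0.0001], -0.05],
    [0.005, [0, 0, 0], 0]
  ]
}}

```text
time_s: 35.4
tcp_pos: [0.5662, -0.0742, 0.1527]
tool_rot: [-0.634, 0.635, 0.313, -0.312]
contact_force: [4.4, -2.8, -0.0]
grip_width: 0.179
```

```bash
python3 - <<'E'
from h import *
ang()
for n,u,v in(("top",315.5,251.25),("top",326.5,234.7),("top",317.2,251.7),("scene",285+220*.15,215+147*.15),("scene",285+65*.15,215+212*.15)):
    d=on(n,u,v,.089)[:2]-A;print(n,np.degrees(np.arctan2(d[1],d[0])).round(1),np.hypot(*d).round(4))
E
```

```text
35.4 tcp [ 0.5662 -0.0742  0.1527] yaw 52.42 down 1.0 q [ 0.52  0.44 -0.63  1.9   0.33  0.9   0.65] F [ 4.4 -2.8 -0. ] w 0.0153
pin ang -36.95 r 0.0603
top -33.7 0.0824
top -33.7 0.1384
top -36.8 0.0841
scene -29.5 0.0841
scene -32.3 0.1574
```

{"name": "play_rows", "arguments": {
  "plan": [
    [0.005, [0.0024, 0, 0.0001], -0.04],
    [0.005, [0.0023, 0, 0.0001], -0.038],
    [0.005, [0, 0, 0], 0],
    [0.005, [0, 0, 0], 0],
    [0.072, [0, 0, 0], 0],
    [0.072, [0, 0, 0], 0],
    [0.072, [0, 0, 0], 0],
    [0.072, [0, 0, 0], 0],
    [0.072, [0, 0, 0], 0],
    [0.072, [0, -0.02, 0], 0],
    [0.072, [0, -0.03, 0], 0],
    [0.072, [0, -0.04, 0], 0],
    [0.072, [0, -0.03, 0], 0],
    [0.072, [-0.04, 0, 0], 0],
    [0.072, [-0.04, 0, 0], 0],
    [0.072, [-0.04, 0, 0], 0],
    [0.072, [-0.04, 0, 0], 0],
    [0.072, [0, 0, 0], 0],
    [0.072, [0, 0, 0], 0]
  ]
}}

```text
time_s: 37.78
tcp_pos: [0.481, -0.2038, 0.2737]
tool_rot: [-0.622, 0.622, 0.337, -0.336]
contact_force: [-0.1, -0.2, 1.2]
grip_width: 0.845
```

```bash
python3 -c "
from h import *
ang()
s=grab_frame('scene');t=grab_frame('top')
cv2.imwrite('pics/end.png',np.hstack([cv2.resize(t[215:335,240:360],(400,400),interpolation=cv2.INTER_CUBIC),cv2.resize(s[180:300,280:400],(400,400),interpolation=cv2.INTER_CUBIC)]))
cv2.imwrite('pics/full.png',np.hstack([cv2.resize(t,(400,300)),cv2.resize(s,(400,300))]))"
```

```text
37.77 tcp [ 0.481  -0.2038  0.2737] yaw 56.85 down 1.0 q [ 0.85  0.21 -0.65  1.89  0.14  1.08  1.14] F [-0.1 -0.2  1.2] w 0.0722
pin ang -102.59 r 0.1699
```

View pics/end.png

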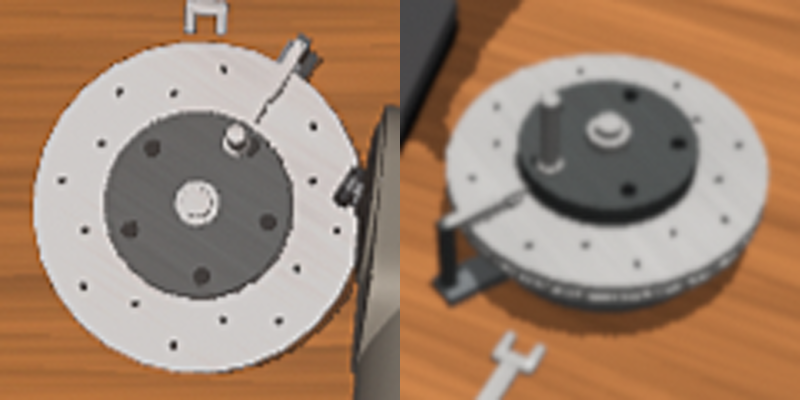

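View pics/full.png

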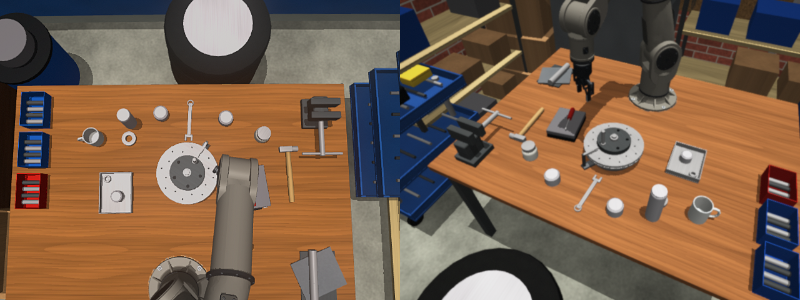

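```bash
python3 - <<'E'
from h import *
k=.3
for l,n,u,v,z in(("pin","top",240+236*k,215+134*k,.18),("pintop","scene",280+150*k,180+98*k,.18),("pinbase","scene",280+150*k,180+163*k,.1),("hataxis","scene",280+208*k,180+141*k,.1),("hataxis","top",240+198.5*k,215+204.5*k,.1),("tip","top",240+256*k,215+120*k,.089),("arm","top",240+294*k,215+50*k,.089),("tip","scene",280+122*k,180+192*k,.089),("armend","scene",280+45*k,180+222*k,.089)):
    p=on(n,u,v,z)[:2];d=p-A;print(l,n,p.round(4),np.degrees(np.arctan2(d[1],d[0])).round(1),np.hypot(*d).round(4))
E
```

```text
pin top [ 0.5665 -0.0712] -34.4 0.0587
pintop scene [ 0.5688 -0.0696] -31.9 0.0598
pinbase scene [ 0.5638 -0.0704] -35.2 0.0561
hataxis scene [ 0.5192 -0.036 ] 59.2 0.0024
hataxis top [ 0.5159 -0.0392] -149.4 0.0024
tip top [ 0.5873 -0.0873] -35.4 0.085
arm top [ 0.6464 -0.1196] -32.4 0.1522
tip scene [ 0.5947 -0.0821] -29.9 0.0885
armend scene [ 0.6518 -0.1256] -33.2 0.1599
```

The pin reads about −33.5° and the pointer about −33° (mean of both views), well inside the ±8.6° allowed. The full views show the cap upright in the tray, the bystanders in place and the arm clear, so I'll hand in.

```bash
python3 -c "
from rig import finish_job
print(finish_job())"
```

```text
the job is handed in; nothing more can be done
None
```

The job is handed in, and my last checks agree with what the task asked for; the hand-in gives no verdict. I lifted the dust cap straight off the hub and set it on the tray floor. Then I took the disc round by its pin, about 7.4 rad anticlockwise with two regrips, to the second pass of the pointer. It took about 38 of the 72 s.

- **Cap:** it was released on the tray floor with the open side down, and it was still standing there in the final pictures. Pressing it down peaked at about 32 N on the wrist before I backed off 1 mm and let go.
- **Pin:** the tool's travel and the pictures put the pin at about −33.5° about the turning axis. The pointer reads about −33°, so they match well inside the ±8.6° allowed.
- **Disagreement:** the pointer tip is poorly visible, and its single readings ranged from −29.5° to −36.8° between the two cameras. That leaves about 2–3° of uncertainty in the match.
- **Rest of the bench:** the arm was raised clear with no contact force, and no bystander looked moved. I judged that by eye, not by measurement.

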